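Reassemble a gas hob burner and hold its control knob pressed in

ROBOT

A 6-joint arm with a two-finger parallel gripper is mounted at the origin on the work surface. World frame = base frame: x ahead of the robot, y to its left, z up, the work surface at z = 0. Lengths are in m, angles in rad, forces in N, time in s.
With the tool pointing down it reaches from about 0.25 to 0.8 m from the base axis. Payload 3.9 kg.
Tool frame: the origin (TCP) lies at the very end of the fingers, on their centre line; the grasp point (between the pads) lies bot.grip_depth behind it (bot.grip_depth is the distance from the TCP to the grasp point, in m); z points along the fingers, y is the line along which they close (so a half turn about z gives the same grasp; the last joint's range is limited). The gripper opens to 85 mm and grips with 20 to 120 N. Pads are 22 mm wide; open, the fingers measure 114 mm over their backs; the gripper's body (76 mm by 85 mm) begins 54 mm behind the grasp point. The pads swing forward as they close: fully open they stand 13 mm farther back than shut.
Start: joints at [1.35, 0.26, -0.138, 1.173, 0, 1.571], TCP at [0.115, 0.512, 0.231] pointing down, gripper open.
Joint ranges: [-2.78, 2.78], [-0.83, 1.72], [-1.28, 1.37], [-1.9, 2.12], [-1.57, 1.48], [-3.14, 3.14]. Speed limits (rad/s): [2.57, 2.57, 3.14, 3.14, 3.14, 3.14].

INTERFACE

Orientations are given as a unit quaternion [x, y, z, w].
In Python, from station import bot gives the robot as it stands. Calls block until the motion is done:
- bot.move_ptp(position, orientation): joint-space move of the TCP to a pose.
- bot.move_l(position, vel=0.15, rot=None): straight line of the TCP; rot=None keeps the orientation; vel is the mean speed in m/s.
- bot.move_j(angles): joint-space move.
- bot.move_gripper(opening, newtons=None): opening from 0.0 (shut) to 1.0 (fully open); newtons is the grip in N (None keeps the last); returns when the fingers have stopped.
- bot.dwell(seconds).
- bot.solve_ik(position, orientation): joint angles nearest the present ones, or None.
- bot.capture(name): name is "scene" or "top" or "wrist"; returns a dict with "img" (480x640x3 uint8, red, green, blue), "mtx" (3x3 intrinsics, pixels), "k1" (the pictures are not rectified: a ray, as slopes to the right and down, at radius r is drawn at 1 + k1 r^2 times it, then the intrinsics apply), "view" (4x4, takes a point from world to camera coordinates); the wrist camera has in their place "tool_from_camera" (4x4, takes a point from camera to tool coordinates, whose origin is the TCP and whose axes are the flange's). Camera axes: x right, y down, z forward; pixel columns grow to the right and rows downward; lengths in m; the calibration is good to about 2 mm. A picture is of the moment at which its call begins: read the wrist's pose just before it. There is no depth.
A pose or a line that the arm cannot do raises bot.PlanningError and nothing moves.
- bot.sign_off(): hands the job in; it is judged then, once.
Readings, each from a call of its own:
- bot.get_t(): time.
- bot.get_qpos(): joint angles.
- bot.get_dq(): joint speeds.
- bot.get_tau(): joint torques, N m.
- bot.get_tcp_pos(): TCP position.
- bot.get_orientation(): TCP orientation.
- bot.get_wrist_force(): force on the tool from outside, world axes, zero at the start.
- bot.get_wrist_torque(): the same for the moment, N m.
- bot.get_gripper_width(): opening from 0.0 (shut) to 1.0 (fully open).
- bot.get_gripper_force(): force on a finger pad.
Only numpy, scipy, OpenCV 4.12 (cv2) and the standard library are available. Lean on these libraries where they do the work, as an engineer would, in place of code of your own. Each camera call takes 0.05 s, during which the arm holds its last target. There are 200 camera calls.

TASK

Put this gas hob back together after cleaning: set the burner crown into the burner cup, then lay the cap on the crown, both sitting flat and fully home. Then turn the control knob so that its D-shaped bore matches the flat on the tap spindle, push it all the way on, press it right in against the tap's spring as one does when lighting the burner, and finish still holding it pressed in with the gripper; leave the hammer, jar and spool where they are.

Things in the scene. Friction and masses are not known exactly. Their poses are not given: they have to be found in the camera images.
- crown: Burner crown, brass, 0.12 kg, upright on the cart: a round skirt 40 mm in diameter, 10 mm high, and on it a wider round head 50 mm in diameter, 12 mm high, with flame slots round it (22 mm in all). In its top is an open round recess 32 mm in diameter, 8 mm deep. Origin: centre of its underside, z up. Fits the cup at any yaw; home, its head rests on the cup's rim.
- cap: Burner cap, dark enamelled steel, 0.11 kg, lying dome up: a round disc 58 mm in diameter with a vertical edge 8 mm high, on a central spigot 24 mm in diameter, 6 mm long. On the cart its edge is 6 to 14 mm up, its crest 17.5 mm. Origin: centre of the spigot's underside, z up. On the crown the spigot hangs in the recess: origin 16 mm above the crown's. Any yaw.
- knob: Control knob, black plastic, 45 g, standing bore down: round, straight-sided, 42 mm in diameter, 26 mm high, with a metal pointer line on top (1.8 mm proud). In its underside is a central D-shaped blind bore, 14 mm deep, 11.4 mm in diameter, its flat 2.2 mm from the axis on the pointer's side. Origin: centre of its underside; x: from the axis to the pointer and flat; z up.
- knob_seat (a point): Centre of the closed end of the knob's bore, 14 mm above the knob's underside; axes as the knob's.
- burner_rim (a point): Centre of the mouth of the hob's burner cup, level with its rim, z up. Fixed aluminium cup, 56 mm outer and 44 mm inner diameter, 11 mm deep inside; the rim is 14 mm above the hob's panel, 70 mm above the cart. With the crown home its origin is 10 mm below this point. An igniter pin and a flame probe stand 33 mm from the axis, up to 1 mm above the rim.
- spindle_tip (a point): Centre of the top of the tap's upright steel spindle, at rest 24 mm above the hob's panel (80 mm above the cart). 10 mm in diameter, D section over its top 16 mm, flat 1.5 mm from the axis, tip chamfered 1.5 mm. x: from the axis to the flat; the knob goes on with its x the same way (within about 8 degrees). With the knob fully on, the knob's underside is 14 mm below this point.
- spindle (a joint): How far the spindle is pressed in, m: 0 at rest, 0.005 fully in at a hard stop. A spring pushes it back out, with 5 N at rest and 12 N fully in.
- tap_stem (a joint): Turn of the tap and its spindle about the vertical axis, rad, counter-clockwise from above; 0: the flat faces the hob's far side. Stiff, 0.35 N m: it stands where it is left.
- hob: Gas hob, fixed: steel panel 280 mm (x) by 300 mm (y), top 56 mm above the cart, on a dark tray 250 by 270 mm. From the panel's centre the burner cup is 30 mm towards x and 45 mm towards y; the spindle, in a flat black ring 36 mm wide, 40 mm towards -x and 100 mm towards -y. Origin: centre of its underside; x: to its rear, away from the robot; z up.
- hammer: Bystander: ball-peen hammer lying on the cart, 300 mm long and 28 mm high, with a wooden handle. Origin under the handle, x along it to the steel head.
- jar: Bystander: glass jar with a steel screw lid, 64 mm in diameter, 88 mm high. Origin: centre of its underside.
- spool: Bystander: red spool standing upright, 42 mm in diameter, 38 mm high. Origin: centre of its underside.
Things that resemble listed ones, but are neither listed nor needed, are in the scene too. There is more than one size of the knob; the job needs the middle-sized.

How it is judged:
By the outcome, as a careful person would: the job done as asked, in the order asked, and still so for the second after the job is handed in, while the arm keeps its last pose, push and grip.
It also fails if it takes over 64 s, if anything falls off the work surface, if the arm or the gripper's body presses on something with over 40 N, if the wrist force passes 120 N, or if a joint passes its speed limit or range.

## Working session

There is one attempt and no reset: what is moved stays moved. The work goes in short steps, each a Python script; the robot and the scene stay as the last script left them, time stands still between calls to the robot, and variables do not carry over. Pictures are saved under pics/ and viewed, at most 10 in all, crops included, and the job is handed in when it is done.

```bash
ls; mkdir -p pics; python3 - <<'E'
from station import bot
import cv2
for n in ("top","scene"):
    c=bot.capture(n); cv2.imwrite(f"pics/{n}0.png",cv2.cvtColor(c["img"],cv2.COLOR_RGB2BGR)); print(n,c["mtx"].tolist(),c["k1"],c["view"].tolist())
c=bot.capture("wrist");print(c["tool_from_camera"],c["mtx"],c["k1"]);print(bot.grip_depth,bot.get_orientation(),bot.get_t())
E
```

```text
pics
top [[528.8265233243424, 0.0, 321.6932607432815], [0.0, 528.8265233243424, 247.1069784849151], [0.0, 0.0, 1.0]] -0.0492740949163662 [[0.08300071206418745, -0.9965348149812688, -0.005407802426652572, -0.07636593842618379], [-0.9741230378769956, -0.0799869113166148, -0.2113915823662825, 0.5713570301978839], [0.21022651800886258, 0.022813516788866194, -0.9773864919148378, 1.0147408990683604], [0.0, 0.0, 0.0, 1.0]]
scene [[578.9384548593962, 0.0, 317.82857742659604], [0.0, 578.9384548593962, 238.66547239154005], [0.0, 0.0, 1.0]] -0.029037639341829322 [[0.8311880267675495, 0.5559390313458605, -0.007632665621789891, -0.44502637648650917], [0.4555428118297637, -0.6888271357155575, -0.5639130462155787, -0.2340362608232673], [-0.31875885987451447, 0.4652407661932982, -0.8257988972645657, 1.4516802895350551], [0.0, 0.0, 0.0, 1.0]]
[[-5.41943557e-04 -9.51742317e-01 -3.06897813e-01  7.88038592e-02]
 [ 9.99999111e-01 -8.89567674e-04  9.92825987e-04 -6.06404299e-05]
 [-1.21792088e-03 -3.06897002e-01  9.51741954e-01 -1.43209916e-01]
 [ 0.00000000e+00  0.00000000e+00  0.00000000e+00  1.00000000e+00]] [[387.81064093   0.         312.61637332]
 [  0.         387.81064093 237.79402227]
 [  0.           0.           1.        ]] -0.034945116326948904
0.0187 [ 1.10166867e-01  9.93912793e-01 -7.82323513e-04 -9.36695171e-05] 0.15
```

View pics/top0.png

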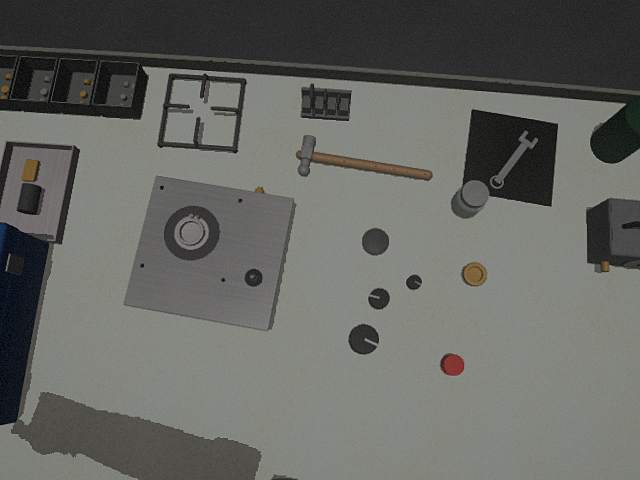

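View pics/scene0.png

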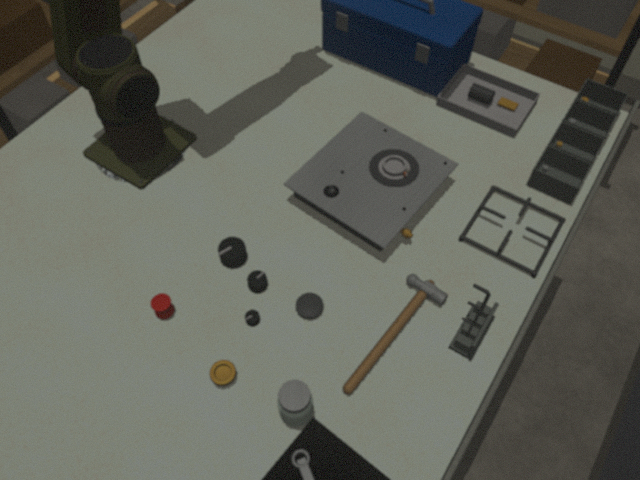

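The top view shows the burner cup at (191,232), the spindle at (254,278), the cap at (375,241) and the crown at (475,273). The middle knob is at (379,298), between the big one at (364,339) and the small one at (414,282). The scene view agrees.

```bash
cat > h.py <<'E'
import numpy as np, cv2, json
from scipy.spatial.transform import Rotation as R
def q(yaw): # tool down, tool x axis at yaw
    return (R.from_euler('z',yaw)*R.from_euler('x',np.pi)).as_quat()
def snap(bot,name,fn=None):
    p,o=bot.get_tcp_pos(),bot.get_orientation(); c=bot.capture(name)
    if name=="wrist":
        T=np.eye(4);T[:3,:3]=R.from_quat(o).as_matrix();T[:3,3]=p
        W=T@np.array(c["tool_from_camera"])
    else: W=np.linalg.inv(np.array(c["view"]))
    if fn:
        cv2.imwrite(f"pics/{fn}.png",cv2.cvtColor(c["img"],cv2.COLOR_RGB2BGR))
        json.dump(dict(W=W.tolist(),K=np.array(c["mtx"]).tolist(),k1=float(c["k1"])),open(f"pics/{fn}.json","w"))
    return c["img"]
def pix(fn,uv,z):
    d=json.load(open(f"pics/{fn}.json"));W=np.array(d["W"])
    n=cv2.undistortPoints(np.array([[uv]],float),np.array(d["K"]),np.array([d["k1"],0,0,0.]))[0,0]
    r=W[:3,:3]@[n[0],n[1],1];return W[:3,3]+r*(z-W[2,3])/r[2]
def proj(fn,P):
    d=json.load(open(f"pics/{fn}.json"));M=np.linalg.inv(np.array(d["W"]))
    return cv2.projectPoints(np.array([P],float),cv2.Rodrigues(M[:3,:3])[0],M[:3,3],np.array(d["K"]),np.array([d["k1"],0,0,0.]))[0][0,0]
E
python3 - <<'E'
from station import bot
from h import *
snap(bot,"top","t1"); np.set_printoptions(precision=4,suppress=True)
for n,uv,z in [("cup",(191,232),.07),("spin",(254,278),.08),("cap",(375,241),.014),("knob",(379,298),.026),("ptr",(371,296),.027),("crown",(475,273),.022),("big",(364,339),.026),("small",(414,282),.026),("hobFR",(268,329),.056),("hobFL",(125,304),.056),("hobBL",(157,178),.056),("hobBR",(294,198),.056),("spool",(453,364),.038),("jar",(475,195),.088),("hamend",(430,175),.02)]: print(n,pix("t1",uv,z))
E
```

```text
cup [0.5833 0.2388 0.07  ]
spin [0.4984 0.0986 0.08  ]
cap [ 0.6083 -0.14    0.014 ]
knob [ 0.486  -0.1547  0.026 ]
ptr [ 0.4887 -0.138   0.027 ]
crown [ 0.5551 -0.3525  0.022 ]
big [ 0.4002 -0.1295  0.026 ]
small [ 0.5251 -0.2251  0.026 ]
hobFR [0.4026 0.0634 0.056 ]
hobFL [0.4274 0.3565 0.056 ]
hobBL [0.6975 0.3314 0.056 ]
hobBR [0.6765 0.0374 0.056 ]
spool [ 0.3647 -0.3088  0.038 ]
jar [ 0.7033 -0.331   0.088 ]
hamend [ 0.7642 -0.2502  0.02  ]
```

```bash
python3 - <<'E'
from station import bot
from h import *
np.set_printoptions(precision=3,suppress=True)
for P in [(.53,.15,.2),(.5,.1,.15),(.56,-.35,.05),(.49,-.155,.05)]:
  for y in (0,1.57,3.1,-1.57): print(P,y,bot.solve_ik(P,q(y)))
t=bot.get_t()
y=np.pi-.09
bot.move_ptp([.545-0.02,.165,.18],q(y)); snap(bot,"wrist","hA"); print(bot.get_t()-t)
try:
  bot.move_ptp([.545+.02,.165,.18],q(y-np.pi)); snap(bot,"wrist","hB")
except bot.PlanningError as e: print(e)
print(bot.get_t()-t,bot.get_qpos())
bot.move_ptp([.535,-.22,.18],q(0)); snap(bot,"wrist","oA"); print(bot.get_t()-t,bot.get_qpos())
a=[cv2.imread(f"pics/{n}.png") for n in("hA","hB","oA")]
cv2.imwrite("pics/m1.png",np.vstack([np.hstack([cv2.resize(i,(400,300),interpolation=cv2.INTER_AREA) for i in a[:2]]),np.hstack([cv2.resize(a[2],(400,300)),a[2][:300,:400]*0])]))
E
```

```text
(0.53, 0.15, 0.2) 0 [ 0.276  0.319 -0.137  1.115  0.    -2.866]
(0.53, 0.15, 0.2) 1.57 [ 0.276  0.319 -0.137  1.115  0.     1.847]
(0.53, 0.15, 0.2) 3.1 [ 0.276  0.319 -0.137  1.115  0.     0.317]
(0.53, 0.15, 0.2) -1.57 [ 0.276  0.319 -0.137  1.115  0.    -1.296]
(0.5, 0.1, 0.15) 0 [ 0.197  0.284 -0.326  0.961  0.    -2.944]
(0.5, 0.1, 0.15) 1.57 [ 0.197  0.284 -0.326  0.961  0.     1.769]
(0.5, 0.1, 0.15) 3.1 [ 0.197  0.284 -0.326  0.961  0.     0.239]
(0.5, 0.1, 0.15) -1.57 [ 0.197  0.284 -0.326  0.961  0.    -1.374]
(0.56, -0.35, 0.05) 0 [-0.559  0.603 -0.073  0.895  0.     2.583]
(0.56, -0.35, 0.05) 1.57 [-0.559  0.603 -0.073  0.895  0.     1.013]
(0.56, -0.35, 0.05) 3.1 [-0.559  0.603 -0.073  0.895  0.    -0.517]
(0.56, -0.35, 0.05) -1.57 [-0.559  0.603 -0.073  0.895  0.    -2.13 ]
(0.49, -0.155, 0.05) 0 [-0.306  0.389 -0.467  0.715  0.     2.835]
(0.49, -0.155, 0.05) 1.57 [-0.306  0.389 -0.467  0.715  0.     1.265]
(0.49, -0.155, 0.05) 3.1 [-0.306  0.389 -0.467  0.715  0.    -0.265]
(0.49, -0.155, 0.05) -1.57 [-0.306  0.389 -0.467  0.715  0.    -1.878]
2.0
4.7166999999999994 [ 0.284  0.393 -0.077  1.1   -0.    -2.767]
9.308300000000001 [-0.39   0.376 -0.104  1.091  0.     2.751]
```

View pics/m1.png

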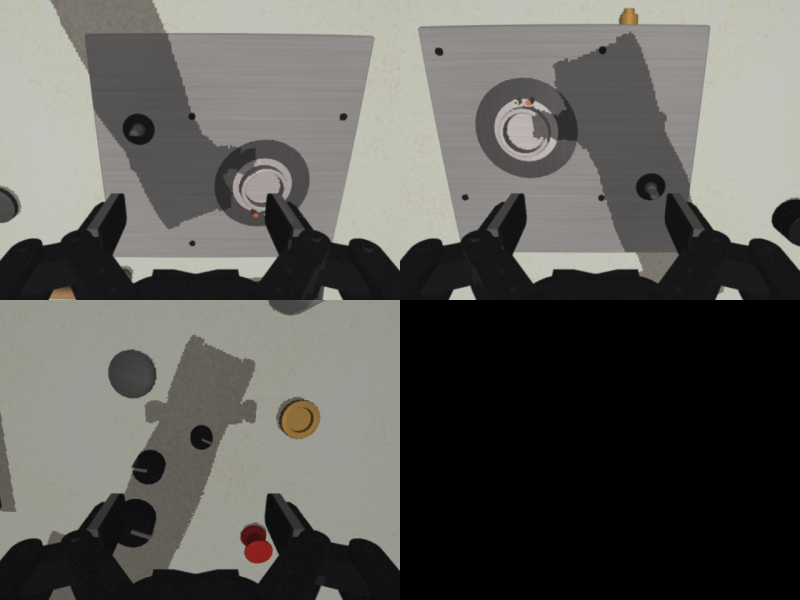

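The wrist views are clear. Cup and spindle are visible in both hob views, and the cap, middle knob and crown are in the third. I'll enlarge them next.

```bash
python3 - <<'E'
from h import *
t=[]
for n,u,v,h in [("hA",221,206,22),("hB",400,296,22),("oA",238,267,40),("hA",419,296,50),("oA",211,117,44),("oA",478,190,40)]:
    c=cv2.imread(f"pics/{n}.png")[v-h:v+h,u-h:u+h].astype(float)
    c=cv2.resize(np.clip(255*(c/c.max())**.5,0,255).astype(np.uint8),(264,264),interpolation=cv2.INTER_NEAREST)
    s=132/h
    for k in range((u-h)//10*10+10,u+h,10):
        x=int((k-u+h)*s); cv2.line(c,(x,0),(x,5),(0,255,0)); cv2.putText(c,str(k),(x-8,14),0,.3,(0,255,0))
    for k in range((v-h)//10*10+10,v+h,10):
        y=int((k-v+h)*s); cv2.line(c,(0,y),(5,y),(0,255,0)); cv2.putText(c,str(k),(6,y+3),0,.3,(0,255,0))
    t.append(c)
cv2.imwrite("pics/m2.png",np.vstack([np.hstack(t[:3]),np.hstack(t[3:])]))
E
```

```text
(no output)
```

View pics/m2.png

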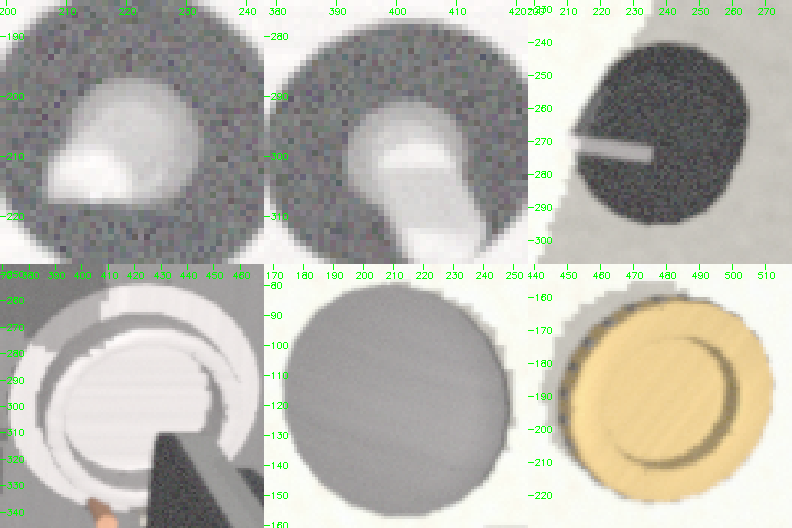

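The spindle flat faces down in hA, so towards the hob's rear: the D edge runs level at v≈218, u 207–221. The knob pointer runs from (211,269) to (234,274). The cup's rim extremes are u 373–467 and v 254–337. I'll fit projected outlines to these.

```bash
cat > fit.py <<'E'
from h import *
from scipy.optimize import least_squares
A=np.linspace(0,2*np.pi,72,endpoint=False)
def hull(fn,x,y,rz):
    P=np.array([[x+r*np.cos(a),y+r*np.sin(a),z] for r,z in rz for a in A])
    d=json.load(open(f"pics/{fn}.json"));M=np.linalg.inv(np.array(d["W"]))
    uv=cv2.projectPoints(P,cv2.Rodrigues(M[:3,:3])[0],M[:3,3],np.array(d["K"]),np.array([d["k1"],0,0,0.]))[0]
    return cv2.convexHull(uv.astype(np.float32))
def cen(fn,rz,uv,x0):
    def f(p):
        m=cv2.moments(hull(fn,*p,rz)); return [m["m10"]/m["m00"]-uv[0],m["m01"]/m["m00"]-uv[1]]
    return least_squares(f,x0,diff_step=1e-3).x
def pts(fn,rz,P,x0):
    f=lambda p:[cv2.pointPolygonTest(hull(fn,*p,rz),tuple(map(float,a)),True) for a in P]
    r=least_squares(f,x0,diff_step=1e-3); return r.x,np.round(r.fun,1)
def blob(fn,maskf,uv):
    im=cv2.imread(f"pics/{fn}.png");m=maskf(im).astype(np.uint8)
    n,l,s,c=cv2.connectedComponentsWithStats(m)
    k=l[uv[1],uv[0]]; mm=(l==k).astype(np.uint8)
    h=cv2.convexHull(max(cv2.findContours(mm,0,1)[0],key=cv2.contourArea)); M=cv2.moments(h)
    return (M["m10"]/M["m00"],M["m01"]/M["m00"]),M["m00"]
KNOB=[(.021,0),(.021,.026)];CROWN=[(.02,0),(.025,.01),(.025,.022)];CAP=[(.029,.006),(.029,.014)]
E
python3 - <<'E'
from fit import *
np.set_printoptions(precision=4,suppress=True)
g=lambda im:cv2.cvtColor(im,6)
sat=lambda im:cv2.cvtColor(im,cv2.COLOR_BGR2HSV)[:,:,1]>90
im=cv2.imread("pics/oA.png");G=g(im)
print("levels cap",G[117,211],"knob",G[260,245],"shadow",G[230,300],"paper",G[60,320],"crown hsv",cv2.cvtColor(im,40)[190,460]); H=g(cv2.imread("pics/hA.png")); print("ring",H[190,205],"panel lit/shadow",H[150,500],H[206,270])
for nm,m,uv,rz,x0 in [("knob",lambda i:g(i)<38,(245,260),KNOB,(.486,-.155)),("cap",lambda i:g(i)<105,(211,117),CAP,(.608,-.14)),("crown",sat,(460,190),CROWN,(.555,-.3525))]:
    c,a=blob("oA",m,uv); p=cen("oA",rz,c,x0); print(nm,c,a,p,cv2.contourArea(hull("oA",*p,rz)))
for fn,uv in (("hA",(205,190)),("hB",(390,285))):
    rz=[(.018,.057)]; c,a=blob(fn,lambda i:g(i)<42,uv); p=cen(fn,rz,c,(.498,.0986)); print("ring",fn,c,a,p,cv2.contourArea(hull(fn,*p,rz)))
print("tip hA",pix("hA",(214.3,215.5),.08), "pred hB")
print("cup",pts("hA",[(.028,.07),(.028,.056)],[(372.8,293),(466.7,278),(418,254),(409,337)],(.5833,.2388)))
a,b=pix("oA",(211,269.2),.0275),pix("oA",(234,274),.0275); print("ptr",np.degrees(np.arctan2(*(a-b)[[1,0]])))
a,b=pix("hA",(207,217.7),.079),pix("hA",(220,217.7),.079); print("flat",np.degrees(np.arctan2(*(b-a)[[1,0]]))-90)
E
```

```text
levels cap 66 knob 13 shadow 95 paper 95 crown hsv [ 19 155 138]
ring 16 panel lit/shadow 143 83
knob (238.21165123456788, 267.1287808641975) 2160.0 [ 0.4875 -0.1558] 2351.4610288601834
cap (211.47883682215846, 117.5923918818404) 4705.5 [ 0.6098 -0.1414] 4744.6036003782065
crown (479.2630551488531, 190.23941217938287) 3073.5 [ 0.5544 -0.3533] 3381.1395854409784
ring hA (221.4232150678931, 206.32317126587822) 1902.5 [0.5033 0.1035] 1991.1583055865485
ring hB (400.49397590361446, 298.3464970995091) 1494.0 [0.503  0.1038] 1572.649595528841
tip hA [0.5036 0.1039 0.08  ] pred hB
cup (array([0.5807, 0.241 ]), array([-7.7, -9.3, -1.3, -6.1]))
ptr 77.22183424885684
flat -5.199469394256795
```

The ring fits from the two opposite hob views agree to 0.3 mm: spindle at (0.5032, 0.1036). The cup fit is doubtful, so I'll check it with an overlay that uses the hob's known geometry.

```bash
python3 - <<'E'
from fit import *
np.set_printoptions(precision=4,suppress=True)
print("crown top",pix("oA",(480.4,190.9),.022))
cx,cy=.5032,.1036
for yaw in(-5.2,):
    c,s=np.cos(np.radians(yaw)),np.sin(np.radians(yaw)); cup=(cx+.07*c-.145*s,cy+.07*s+.145*c); print(cup)
t=[]
for fn,(u,v),h,L in [("hA",(419,296),60,[(cup,.028,.07),(cup,.022,.07)]),("hB",(205,208),60,[(cup,.028,.07),(cup,.022,.07)]),
   ("oA",(478,190),60,[((.5544,-.3533),.025,.022),((.5544,-.3533),.016,.022)]),("oA",(225,190),120,[((.4875,-.1558),.021,.026),((.6098,-.1414),.029,.014)])]:
    im=cv2.imread(f"pics/{fn}.png")[max(v-h,0):v+h,u-h:u+h]; s=380/(2*h); im=cv2.resize(im,None,fx=s,fy=s,interpolation=cv2.INTER_CUBIC)
    im=cv2.copyMakeBorder(im,0,max(0,300-im.shape[0]),0,0,0)[:380]
    for p,r,z in L:
        H=(hull(fn,*p,[(r,z)])[:,0]-[u-h,max(v-h,0)]+.5)*s
        cv2.polylines(im,[H.astype(np.int32)],True,(0,0,255),1)
    t.append(cv2.resize(im[:300] if 0 else im,(400,300) if 0 else (300,300)))
cv2.imwrite("pics/m3.png",np.vstack([np.hstack(t[:2]),np.hstack(t[2:])]))
E
```

```text
crown top [ 0.5554 -0.3521  0.022 ]
(np.float64(0.5860536320317961), np.float64(0.2416589571854711))
```

View pics/m3.png

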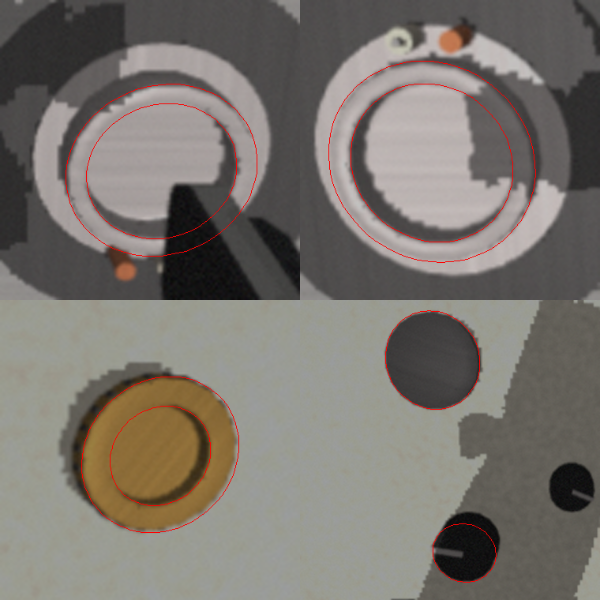

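The overlays fit. Now the crown.

```bash
python3 - <<'E'
from station import bot
from h import *
np.set_printoptions(precision=3,suppress=True)
P=np.array([.5547,-.3530]);C=np.array([.5860,.2417]); dz=.009
y1=np.pi+np.arctan2(P[1],P[0]); y2=np.pi+np.arctan2(C[1],C[0])
bot.move_ptp([*P,.06],q(y1)); bot.move_gripper(.74,35); bot.move_l([*P,dz],vel=.12)
print(bot.get_t(),bot.get_wrist_force(),bot.get_tcp_pos())
bot.move_gripper(.4,35); print("w",bot.get_gripper_width(),bot.get_gripper_force(),bot.get_t())
bot.move_l([*P,.05],vel=.2)
print("w",bot.get_gripper_width(),bot.get_wrist_force())
bot.move_ptp([*C,.060+dz+.025],q(y2)); print(bot.get_t(),bot.get_wrist_force())
for h in (.012,.006,.003,.001,0):
    bot.move_l([*C,.060+dz+h],vel=.08); f=bot.get_wrist_force(); print(h,f,bot.get_tcp_pos(),bot.get_t())
    if f[2]>12: break
E
```

```text
12.7833 [ 0.801 -0.954  0.435] [ 0.555 -0.353  0.009]
w 0.5742453058421543 36.479034908115864 13.0667
w 0.566755395528216 [-0.54   0.375 -1.225]
15.5667 [ 0.337 -0.746 -1.096]
0.012 [ 0.856 -0.165 -1.003] [0.586 0.241 0.08 ] 15.875
0.006 [-0.706 -0.724 -1.015] [0.586 0.241 0.075] 16.125
0.003 [ 0.6   -0.419 -1.559] [0.586 0.242 0.072] 16.375
0.001 [-0.154  0.615  1.944] [0.586 0.242 0.071] 16.625
0 [-2.96  -0.555  7.441] [0.586 0.242 0.07 ] 16.875
```

```bash
python3 - <<'E'
from station import bot
from fit import *
np.set_printoptions(precision=3,suppress=True)
C=np.array([.5860,.2417])
bot.move_gripper(.75,35); print(bot.get_wrist_force(),bot.get_tcp_pos())
p=bot.get_tcp_pos(); y2=np.pi+np.arctan2(C[1],C[0])
back=.03*np.array([np.cos(y2),np.sin(y2)])
bot.move_l([*(C),.115],vel=.25); snap(bot,"wrist","c1"); print(bot.get_t())
im=cv2.imread("pics/c1.png"); c=proj("c1",[*C,.082]); print(c)
H=lambda r,z:cv2.polylines(im,[(hull("c1",*C,[(r,z)])).astype(np.int32)],True,(0,0,255),1)
raw=im.copy();H(.025,.082);H(.016,.082);H(.025,.070)
u,v=map(int,c); s=slice(max(v-90,0),v+90),slice(u-110,u+110)
cv2.imwrite("pics/m4.png",cv2.resize(np.hstack([raw[s],im[s]]),(800,330)))
E
```

```text
[0.223 1.036 0.666] [0.586 0.242 0.069]
17.5583
[312.328 275.724]
```

View pics/m4.png

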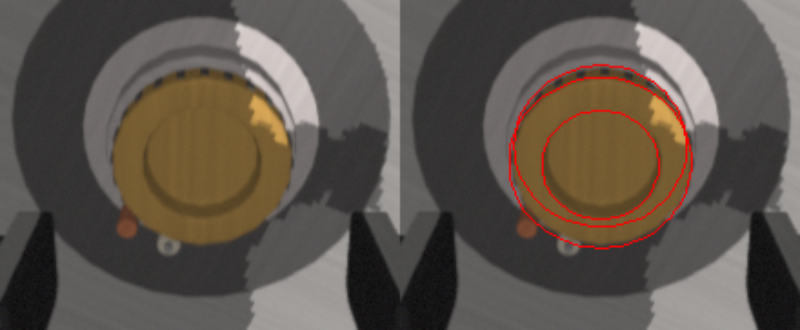

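The crown sits home and level, its outline matching the projected home position. Next the cap.

```bash
python3 - <<'E'
from station import bot
from fit import *
np.set_printoptions(precision=3,suppress=True)
P=np.array([.6098,-.1414]);C=np.array([.5860,.2417]); dz=.001; Z=.076+dz
y1=np.pi+np.arctan2(P[1],P[0]); y2=np.pi+np.arctan2(C[1],C[0])
bot.move_gripper(.85); bot.move_ptp([*P,.05],q(y1)); bot.move_l([*P,dz],vel=.12)
print(bot.get_t(),bot.get_wrist_force(),bot.get_tcp_pos())
bot.move_gripper(.5,35); print("w",bot.get_gripper_width(),bot.get_gripper_force())
bot.move_l([*P,.05],vel=.2); print("w",bot.get_gripper_width(),bot.get_wrist_force())
bot.move_ptp([*C,Z+.025],q(y2)); print(bot.get_t())
for h in (.010,.004,.001,0):
    bot.move_l([*C,Z+h],vel=.08); f=bot.get_wrist_force(); print(h,f,bot.get_tcp_pos(),bot.get_t())
    if f[2]>12: break
if bot.get_tcp_pos()[2]<Z+.0025:
    bot.move_gripper(.85); bot.move_l([*C,.125],vel=.25); snap(bot,"wrist","c2"); print(bot.get_t())
    im=cv2.imread("pics/c2.png"); u,v=map(int,proj("c2",[*C,.085])); raw=im.copy()
    for r,z in((.029,.082),(.029,.090)): cv2.polylines(im,[(hull("c2",*C,[(r,z)])).astype(np.int32)],True,(0,0,255),1)
    s=slice(max(v-90,0),v+90),slice(u-110,u+110)
    cv2.imwrite("pics/m5.png",cv2.resize(np.hstack([raw[s],im[s]]),(800,330)))
E
```

```text
19.8167 [ 0.473 -0.053  0.779] [ 0.61  -0.141  0.001]
w 0.6403698421039333 37.14670648681931
w 0.6443877257301929 [-0.993 -0.107 -2.475]
21.9583
0.01 [ 0.43   0.305 -0.239] [0.586 0.24  0.086] 22.3
0.004 [ 0.769 -0.196 -0.992] [0.586 0.241 0.081] 22.55
0.001 [ 0.372 -0.079  1.552] [0.587 0.242 0.079] 22.8
0 [-0.668 -1.521  7.261] [0.587 0.242 0.079] 23.05
23.7583
```

View pics/m5.png

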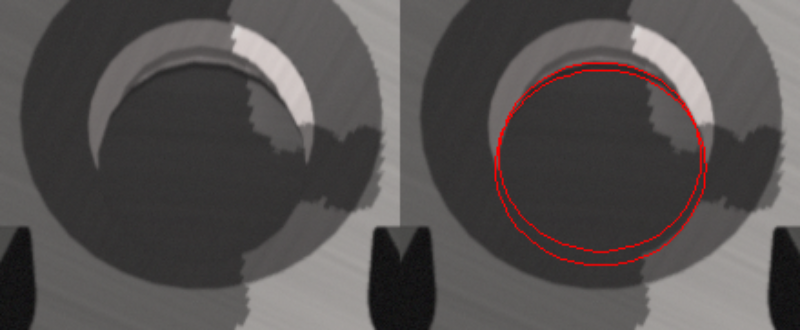

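The cap lies centred on the crown. I'll confirm its height with a gentle touch on the crest, then pick up the knob.

```bash
python3 - <<'E'
from station import bot
from fit import *
np.set_printoptions(precision=3,suppress=True)
C=np.array([.5860,.2417]);P=np.array([.4875,-.1558]);S=np.array([.5032,.1036]);dz=.004
bot.move_gripper(0,35)
for z in (.097,.0945,.0935,.0925,.0915):
    bot.move_l([*C,z],vel=.1); f=bot.get_wrist_force(); print(z,f,bot.get_tcp_pos(),bot.get_t())
    if f[2]>6: break
bot.move_l([*C,.12],vel=.25)
y1=np.radians(160); bot.move_ptp([*P,.07],q(y1)); bot.move_gripper(.7,70); bot.move_l([*P,dz],vel=.12)
print(bot.get_t(),bot.get_wrist_force(),bot.get_tcp_pos())
bot.move_gripper(.3,70); print("w",bot.get_gripper_width(),bot.get_gripper_force())
bot.move_l([*P,.06],vel=.2); print("w",bot.get_gripper_width(),bot.get_wrist_force())
y2=y1-np.radians(77.2+5.2)
bot.move_ptp([*S,.105],q(y2)); snap(bot,"wrist","k1"); print(bot.get_t(),bot.get_tcp_pos())
im=cv2.imread("pics/k1.png")
cv2.imwrite("pics/k1v.png",cv2.resize(im[160:460,140:500],(720,600)))
E
```

```text
0.097 [0.322 0.341 0.277] [0.586 0.242 0.097] 24.875
0.0945 [ 0.68   0.265 -0.247] [0.586 0.242 0.095] 25.125
0.0935 [-0.376 -0.007  0.404] [0.586 0.242 0.094] 25.375
0.0925 [-1.044 -0.773  5.038] [0.586 0.242 0.093] 25.625
0.0915 [-3.389 -1.197 10.391] [0.586 0.242 0.093] 25.875
28.9667 [-0.527 -0.683  0.749] [ 0.488 -0.156  0.004]
w 0.46850421557257516 70.47229092568159
w 0.46536754595474156 [ 0.845 -0.896 -0.838]
31.4583 [0.503 0.103 0.105]
```

View pics/k1v.png

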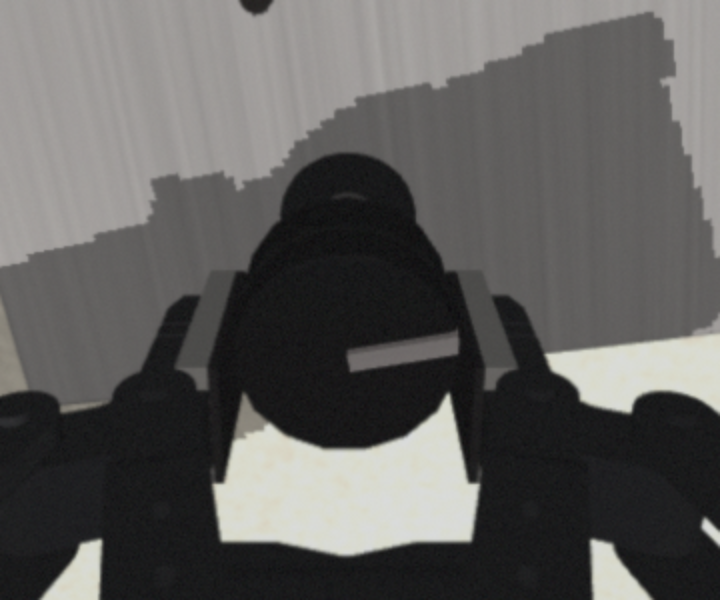

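The cap's crest touches at z≈0.093, so it is home. In the wrist view the knob is held upright, its pointer running from (315,340) to (369,331). I'll check its yaw and centre in the hand, then insert it.

```bash
python3 - <<'E'
from station import bot
from fit import *
np.set_printoptions(precision=4,suppress=True)
a,b=pix("k1",(315,340.7),.1285),pix("k1",(369,331.5),.1285); ang=np.degrees(np.arctan2(*(b-a)[[1,0]])); print("ptr",ang,a,b)
# knob top rim: left/right pads, bottom of rim at crop (347,448) 
uv=[(140+u/2,160+v/2) for u,v in((345,448),(250,400),(440,400),(285,432),(405,432))]
print(pts("k1",[(.021,.127)],uv,(.5032,.1036)), bot.get_tcp_pos())
E
```

```text
ptr -1.3306943803830265 [0.504  0.1052 0.1285] [0.5233 0.1048 0.1285]
(array([0.5035, 0.1072]), array([-1.1,  1.2,  1.3, -0.3, -0.2])) [0.503  0.1031 0.1046]
```

```bash
python3 - <<'E'
from fit import *
np.set_printoptions(precision=4,suppress=True)
i,o=pix("oA",(234.3,274),.0275),pix("oA",(211.5,269.2),.0275);print("oA inner,outer rel:",i[:2]-[.4875,-.1558],o[:2]-[.4875,-.1558])
d=(o-i)[:2]/np.linalg.norm((o-i)[:2]);print("len",np.linalg.norm((o-i)[:2]),"perp offset",np.cross(d,i[:2]-[.4875,-.1558]))
for z in (.125,.1266,.1285):
    a,b=pix("k1",(315,340.7),z),pix("k1",(369,331.5),z); e=pix("k1",(313.5,384),z-.0015)
    print(z,a[:2],b[:2],np.linalg.norm(a-b),"rim->c",e[:2]+.021*np.array([np.cos(1.354),np.sin(1.354)]))
# silhouette refit of the knob with dark mask, loosened thresholds
for th in (30,38,50,60):
    c,ar=blob("oA",lambda i:cv2.medianBlur(cv2.cvtColor(i,6),3)<th,(245,260)); print(th,c,ar,cen("oA",KNOB,c,(.4875,-.1558)))
E
```

```text
oA inner,outer rel: [-0.0008  0.0012] [0.0034 0.0198]
len 0.019098042549264792 perp offset 0.001077538297200354
0.125 [0.5036 0.103 ] [0.5234 0.1026] 0.019863294191168303 rim->c [0.5032 0.1039]
0.1266 [0.5038 0.104 ] [0.5234 0.1036] 0.019603956803529436 rim->c [0.5035 0.1051]
0.1285 [0.504  0.1052] [0.5233 0.1048] 0.019295993655708395 rim->c [0.5038 0.1066]
30 (238.57534688609226, 266.9830590513069) 2066.0 [ 0.4876 -0.1561]
38 (238.2947050627032, 267.12161325282545) 2153.0 [ 0.4875 -0.1558]
50 (238.30117629086465, 267.07073021692634) 2182.0 [ 0.4876 -0.1558]
60 (238.2196388261851, 267.0470278404816) 2215.0 [ 0.4876 -0.1558]<stdin>:4: DeprecationWarning: Arrays of 2-dimensional vectors are deprecated. Use arrays of 3-dimensional vectors instead. (deprecated in NumPy 2.0)
```

Two independent cues put the knob about 1 mm off along tool x and about 4° off in yaw. I'll apply a small correction and go down while watching the force.

```bash
python3 - <<'E'
from station import bot
from h import *
np.set_printoptions(precision=4,suppress=True)
y2=np.radians(160-82.4-3); S=[.5031,.1031]
bot.move_ptp([*S,.090],q(y2))
for z in (.086,.084,.082,.080,.078,.076,.074):
    bot.move_l([*S,z],vel=.06); f=bot.get_wrist_force(); print(z,f,bot.get_wrist_torque(),bot.get_tcp_pos(),bot.get_t())
    if f[2]>7 or np.hypot(*f[:2])>8: break
E
```

```text
0.086 [-0.0147  0.2784 -0.2851] [ 0.0065 -0.0065  0.0222] [0.5031 0.103  0.0861] 31.9583
0.084 [ 0.2283 -1.5453 -0.3325] [-0.0078 -0.0138 -0.0074] [0.5031 0.1031 0.084 ] 32.2083
0.082 [0.1183 1.4009 0.3938] [ 0.008  -0.0034 -0.0395] [0.503  0.1031 0.0819] 32.4583
0.08 [ 0.5516 -0.0836 -0.2508] [-0.0025 -0.0008  0.0156] [0.503  0.1031 0.0799] 32.7083
0.078 [ 0.5222 -0.392  -0.1153] [ 0.0076 -0.0066 -0.0532] [0.503  0.1031 0.0779] 32.9583
0.076 [-0.868   0.3581 -0.8351] [-0.0102  0.0011  0.0894] [0.503  0.1031 0.0758] 33.2083
0.074 [-0.6049 -0.0194 -1.0422] [-0.0004  0.0004  0.0047] [0.503  0.1031 0.0739] 33.4583
```

It's sliding on freely, so I'll press it in.

```bash
python3 - <<'E'
from station import bot
from h import *
np.set_printoptions(precision=4,suppress=True)
S=[.5031,.1031]
for z in (.072,.070,.069,.068,.067,.066,.065,.064,.063,.062,.061,.060,.059):
    bot.move_l([*S,z],vel=.06); bot.dwell(.1); f=bot.get_wrist_force(); print(z,f,bot.get_tcp_pos(),bot.get_gripper_width(),bot.get_t())
    if f[2]>24 or np.hypot(*f[:2])>15: break
E
```

```text
0.072 [ 0.2048 -0.4428  0.1747] [0.5031 0.1031 0.072 ] 0.46790025423164083 33.8083
0.07 [-1.2833 -0.0327  6.1603] [0.5034 0.1031 0.0706] 0.4677735304864958 34.1583
0.069 [-1.9087 -0.994   6.2041] [0.5034 0.1031 0.0697] 0.46802170548233507 34.5083
0.068 [-1.1521 -0.469   8.3202] [0.5034 0.1031 0.0688] 0.4695382840266289 34.8583
0.067 [-1.33   -1.3931  8.5207] [0.5035 0.1031 0.068 ] 0.4721609947172863 35.2083
0.066 [-2.454  -1.0121 10.4019] [0.5035 0.1031 0.0672] 0.46955239393854653 35.5583
0.065 [-2.8522 -0.8489 11.8872] [0.5035 0.1031 0.0663] 0.46921875578772837 35.9083
0.064 [-4.3521 -0.6865 14.841 ] [0.5036 0.1031 0.0659] 0.4711318574858689 36.2583
0.063 [-4.2547 -2.3831 21.257 ] [0.5037 0.1032 0.0657] 0.46962087015108855 36.6083
0.062 [-7.3851 -1.8945 27.182 ] [0.5037 0.1031 0.0655] 0.4684964737238754 36.9583
```

The spring took up at TCP z 0.0706, rose from about 6 to 12 N over 4.7 mm, then met the hard stop. That is the expected profile, so I'll hand in while still pressing.

```bash
python3 - <<'E'
from station import bot
bot.dwell(.4); print(bot.get_wrist_force(),bot.get_tcp_pos(),bot.get_t()); print(bot.sign_off())
E
```

```text
[-7.61203664 -1.41734096 27.12132509] [0.50374114 0.10312623 0.06550205] 37.3583
the job is handed in; nothing more can be done
None
```

The job is handed in at 37.4 s of the 64 s allowed: crown and cap are home, and the knob is fully on the spindle and still held pressed against its stop at about 27 N; I never moved the hammer, jar or spool.

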